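# Pack the reagent caddy for the next assay run

### The arm

A 6-joint arm with a two-finger parallel gripper is mounted at the origin on the work surface. World frame = base frame: x ahead of the robot, y to its left, z up, the work surface at z = 0. Lengths are in m, angles in rad, forces in N, time in s.
With the tool pointing down it reaches from about 0.35 to 0.975 m from the base axis. Payload 4.9 kg.
Tool frame: the origin (TCP) lies on the centre line of the jaws, within the pads' length; the fingertips stand 14 mm ahead of it and the grasp point (between the pads) lies 5 mm behind it (bot.nose_length is the distance from the TCP to the fingertips, in m); z points along the fingers, y is the direction in which the jaws open and shut (so a half turn about z gives the same grasp; the last joint's range is limited). The gripper opens to 85 mm and grips with 20 to 120 N. Pads are 22 mm wide; open, the fingers measure 114 mm over their backs; the gripper's body (76 mm by 85 mm) begins 54 mm behind the grasp point. The pads swing forward as they close: fully open they stand 13 mm farther back than shut.
Start: joints at [1.187, 0.053, 1.613, -0, 1.476, -0.119], TCP at [0.164, 0.603, 0.245] pointing down, gripper open.
Joint ranges: [-3.01, 3.01], [-1.01, 2.22], [0.06, 2.58], [-1.02, 4.17], [0.09, 2.62], [-3.14, 3.14]. Speed limits (rad/s): [2.57, 2.57, 3.14, 3.14, 3.14, 3.14].

### API

Orientations are given as a unit quaternion [w, x, y, z].
In Python, from cell import bot gives the robot as it stands.
- The arm moves only by the tool move_arm, never from a script. Its argument "series" is a list of rows, each a list of 3 entries, a list of its own where there are three numbers: the shift along the tool's x, y, z in mm, then the turn, a rotation vector about the tool's x, y, z in degrees, then the opening, from 0 (shut) to 1 (fully open). In form: [[[tx, ty, tz], [wx, wy, wz], claw], ...]. A call has 1 to 12 rows; each row shifts and turns the commanded pose from where the row before left it, along the tool's axes as they then stand; what a row does not reach is not made up. A row lasts 1/10 s, in which the tool goes at most 50 mm and 8.59 degrees, less where a joint would pass 70% of its speed; a pose out of reach is approached as far as the arm can. A call is refused whole if a number of a shift passes 50 or a number of a turn 8.59, either way. A call with a gripper value outside its range is refused whole. The fingers move at their own pace and stop on an object; "grip_force" is the grip in N (left out, the last holds). Time passes only in rows, so rows that do not move let the fingers close. It gives the time, the measured TCP pose, the force and the opening at its end, in the units of the state.
- bot.sense(): the state, without advancing time (a new reading comes with each control period).
- bot.read_camera(name): name is "scene" or "top"; returns the picture (480x640x3 uint8, red, green, blue); there is no depth.
- bot.camera_params(name): a dict with "vertical_fov" (degrees; the focal length in pixels is half the picture's height over the tangent of half this angle, whatever the lens; pixels are square), "cx", "cy" (the principal point, pixels), "R" (3x3) and "t" (3): a world point X has camera coordinates R X + t. Camera axes: x right, y down, z forward; pixel columns grow to the right and rows downward; lengths in m; the calibration is good to about 2 mm. A picture is of the moment at which its call begins. camera_params takes no time and is no camera call.
- bot.sign_off(): hands the job in, once; it reports no verdict.
The state is a dict: "time": time; "joints": joint angles; "dq": joint speeds; "joint_torque": joint torques, N m; "tcp_pos": TCP position; "tool_rot": TCP orientation; "contact_force": force on the tool from outside, world axes, zero at the start; "torque": the same for the moment, N m; "grip_width": finger opening in m.
Only numpy, scipy, OpenCV 4.12 (cv2) and the standard library are available. Lean on these libraries where they do the work, as an engineer would, in place of code of your own. Each camera call takes 0.05 s, during which the arm holds its last target. There are 200 camera calls.

### The job

Pack the black caddy for the next assay run: stand each of the three white bottles upright in the bay of its cap's colour and the white carton with the green top upright in the green bay, setting each down on the bay's floor rather than dropping it in. The amber bottle with the red cap and the brown carton with the green top belong to another run: leave them standing where they are.

Things in the scene. Friction and masses are not known exactly. Their poses are not given: they have to be found in the camera images.
- bottle_red_center (a point): Centre of the white plastic bottle with the red screw cap: upright, 90 mm tall, body 36 mm in diameter, straight-sided up to 68 mm, then a white shoulder (a white ring from above) and a red cap 21 mm in diameter from 74 to 90 mm. The point lies on its axis, 45 mm above its underside; z is the bottle's axis. About 90 g.
- bottle_blue_center (a point): Centre of the white plastic bottle with the blue screw cap: upright, 90 mm tall, body 36 mm in diameter, straight-sided up to 68 mm, then a white shoulder (a white ring from above) and a blue cap 21 mm in diameter from 74 to 90 mm. The point lies on its axis, 45 mm above its underside; z is the bottle's axis. About 90 g.
- bottle_yellow_center (a point): Centre of the white plastic bottle with the yellow screw cap: upright, 90 mm tall, body 36 mm in diameter, straight-sided up to 68 mm, then a white shoulder (a white ring from above) and a yellow cap 21 mm in diameter from 74 to 90 mm. The point lies on its axis, 45 mm above its underside; z is the bottle's axis. About 90 g.
- carton_white_center (a point): Centre of the white carton with a green top panel and green band: a rigid closed upright box, 36 x 36 mm and 80 mm tall. The point is 40 mm above its underside; x and y are square to its side faces, z up. About 70 g.
- amber_bottle_center (a point): Centre of the look-alike: a dark amber-brown bottle with a red cap, same shape and size as the white bottles (dark ring round the red cap from above). Not part of this kit. Point 45 mm above its underside.
- carton_brown_center (a point): Centre of the look-alike: a brown cardboard carton with a green top panel and green band, same size as the white carton (36 x 36 x 80 mm). Not part of this kit. Point 40 mm above its underside. All loose things start upright, about 88 mm apart, on a thin pale blue mat beside the caddy; what else lies on the mat (timer, tape roll, dish) is at most 20 mm tall.
- bay_red: The red bay of the caddy: a fixed open square red plastic cup, 70 x 70 mm outside, 28 mm high, walls and floor 4 mm (62 x 62 mm inside). Origin: centre of its underside, 6 mm above the table; inner floor at z = +4 mm, rim at +28 mm; x and y square to its walls. The four bays stand two by two, 80 mm apart, in a low fixed black caddy, any colour in any corner.
- bay_blue: The blue bay of the caddy: a fixed open square blue plastic cup, 70 x 70 mm outside, 28 mm high, walls and floor 4 mm (62 x 62 mm inside). Origin: centre of its underside, 6 mm above the table; inner floor at z = +4 mm, rim at +28 mm; x and y square to its walls. The four bays stand two by two, 80 mm apart, in a low fixed black caddy, any colour in any corner.
- bay_yellow: The yellow bay of the caddy: a fixed open square yellow plastic cup, 70 x 70 mm outside, 28 mm high, walls and floor 4 mm (62 x 62 mm inside). Origin: centre of its underside, 6 mm above the table; inner floor at z = +4 mm, rim at +28 mm; x and y square to its walls. The four bays stand two by two, 80 mm apart, in a low fixed black caddy, any colour in any corner.
- bay_green: The green bay of the caddy: a fixed open square green plastic cup, 70 x 70 mm outside, 28 mm high, walls and floor 4 mm (62 x 62 mm inside). Origin: centre of its underside, 6 mm above the table; inner floor at z = +4 mm, rim at +28 mm; x and y square to its walls. The four bays stand two by two, 80 mm apart, in a low fixed black caddy, any colour in any corner.
Not all that is in view belongs to the job. What is shaped like the part that bears carton_brown_center but pink or purple is not meant.

How it is judged:
At the end, for the whole second after the job is handed in: Each white bottle in the bay of its cap's colour, white carton in the green bay: within 20 mm of the bay centre in plan, on its floor (height within 6 mm), upright within 0.12 rad, released, at rest. Amber bottle and brown carton upright, within 20 mm of their starts (horizontal distance between bottle_red_center and bay_red below 0.02 m and z of bottle_red_center in the frame of bay_red between 0.043 and 0.055 m and angle between each of bottle_red_center, bottle_blue_center, bottle_yellow_center, carton_white_center, amber_bottle_center, carton_brown_center's own z axis and vertical below 0.12 rad and linear speed of each of bottle_red, bottle_blue, bottle_yellow, carton_white below 0.02 m/s and horizontal distance between bottle_blue_center and bay_blue below 0.02 m and z of bottle_blue_center in the frame of bay_blue between 0.043 and 0.055 m and horizontal distance between bottle_yellow_center and bay_yellow below 0.02 m and z of bottle_yellow_center in the frame of bay_yellow between 0.043 and 0.055 m and horizontal distance between carton_white_center and bay_green below 0.02 m and z of carton_white_center in the frame of bay_green between 0.038 and 0.05 m and distance of each of amber_bottle_center, carton_brown_center from where it was at the start of the episode below 0.02 m); the robot touches nothing.
It fails at once if a bottle or the carton is dropped into the caddy (falls free from more than about 30 mm) (((horizontal distance between bottle_red_center and bay_red below 0.04 m or horizontal distance between bottle_red_center and bay_blue below 0.04 m or horizontal distance between bottle_red_center and bay_yellow below 0.04 m or horizontal distance between bottle_red_center and bay_green below 0.04 m) and linear speed of bottle_red above 0.8 m/s and contact force between bottle_red and the fingers below 0.05 N) or ((horizontal distance between bottle_blue_center and bay_red below 0.04 m or horizontal distance between bottle_blue_center and bay_blue below 0.04 m or horizontal distance between bottle_blue_center and bay_yellow below 0.04 m or horizontal distance between bottle_blue_center and bay_green below 0.04 m) and linear speed of bottle_blue above 0.8 m/s and contact force between bottle_blue and the fingers below 0.05 N) or ((horizontal distance between bottle_yellow_center and bay_red below 0.04 m or horizontal distance between bottle_yellow_center and bay_blue below 0.04 m or horizontal distance between bottle_yellow_center and bay_yellow below 0.04 m or horizontal distance between bottle_yellow_center and bay_green below 0.04 m) and linear speed of bottle_yellow above 0.8 m/s and contact force between bottle_yellow and the fingers below 0.05 N) or ((horizontal distance between carton_white_center and bay_red below 0.04 m or horizontal distance between carton_white_center and bay_blue below 0.04 m or horizontal distance between carton_white_center and bay_yellow below 0.04 m or horizontal distance between carton_white_center and bay_green below 0.04 m) and linear speed of carton_white above 0.8 m/s and contact force between carton_white and the fingers below 0.05 N)).
It fails at once if the amber bottle is shifted by more than 20 mm or knocked over (distance of amber_bottle_center from where it was at the start of the episode above 0.02 m or angle between amber_bottle_center's own z axis and vertical above 0.5 rad).
It fails at once if the brown carton is shifted by more than 20 mm or knocked over (distance of carton_brown_center from where it was at the start of the episode above 0.02 m or angle between carton_brown_center's own z axis and vertical above 0.5 rad).
It also fails if it takes over 102 s, if anything falls off the work surface, if the arm or the gripper's body presses on something with over 40 N, if the wrist force passes 120 N, or if a joint passes its speed limit or range.

## Working session

There is one attempt and no reset: what is moved stays moved. The work goes in short steps, Python scripts to look and compute and a tool call to move; the robot and the scene stay as the last step left them, time stands still between calls to the robot, and variables do not carry over. Pictures are saved under pics/ and viewed, about 12 in all and at most 16, crops included, and the job is handed in when it is done.

Besides the shell and the picture viewer there is one more tool, called after ">>>" as name(argument=value, ...), one argument or row to a line, values as JSON. move_arm: Moves the arm, as the interface text tells. Its arguments: {"type":"object","properties":{"series":{"type":"array"},"grip_force":{"type":"number"}},"required":["series"]}

```bash
mkdir -p pics; python3 - <<'E'
from cell import bot
import cv2
for n in("top","scene"):
    cv2.imwrite(f"pics/{n}0.png",bot.read_camera(n)[:,:,::-1]); print(n,bot.camera_params(n))
s=bot.sense();print({k:s[k] for k in("time","tcp_pos","tool_rot","grip_width","contact_force")},bot.nose_length)
E
```

```text
top {'vertical_fov': 43.57874187196421, 'cx': 327.5682441570119, 'cy': 248.55389282466888, 'R': array([[ 0.02932452, -0.99942547, -0.01699418],
       [-0.99610403, -0.02780403, -0.08368808],
       [ 0.08316749,  0.01938208, -0.99634708]]), 't': array([-0.01751336,  0.50960403,  0.95542019])}
scene {'vertical_fov': 51.38022243469603, 'cx': 326.8811545624317, 'cy': 242.4576103590421, 'R': array([[ 0.84262248,  0.53848254, -0.00489045],
       [ 0.42242994, -0.66660008, -0.61416389],
       [-0.33397651,  0.51544242, -0.78916336]]), 't': array([-0.4339937 , -0.16419048,  1.01210637])}
{'time': 0.1, 'tcp_pos': array([0.16337688, 0.60270719, 0.24415992]), 'tool_rot': array([-2.39269427e-04,  1.32029877e-01,  9.91245285e-01, -9.15793949e-04]), 'grip_width': 0.08524069600307978, 'contact_force': array([-0.09747448, -0.63732587,  0.34756545])} 0.014
```

View pics/top0.png

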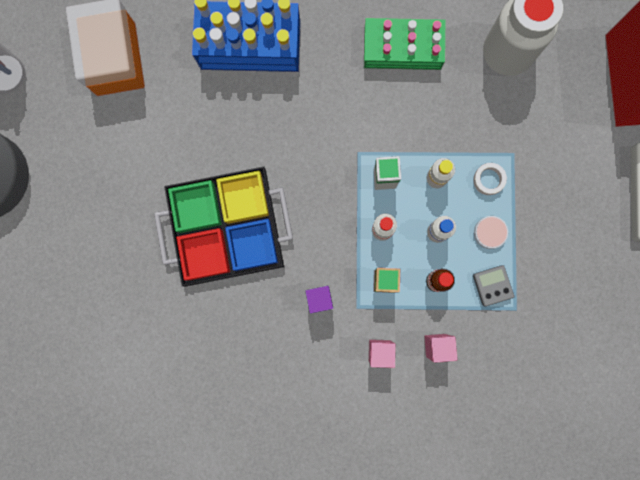

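View pics/scene0.png

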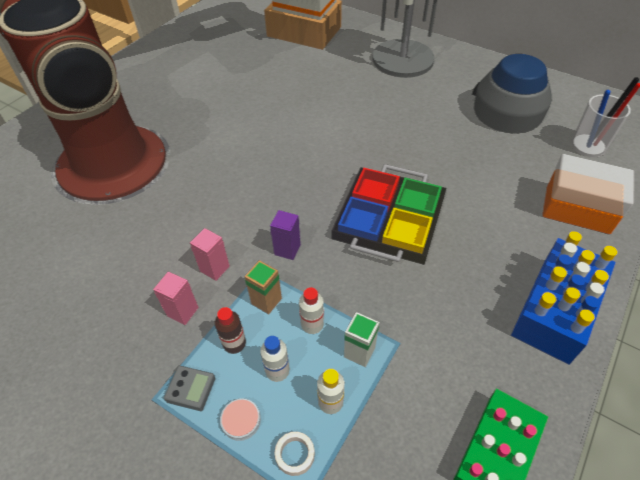

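The top view shows the caddy at left: green (194,205), yellow (243,196), red (203,253), blue (252,245). On the mat are the white carton (388,170), yellow cap (445,167), red cap (386,224), blue cap (446,227), brown carton (388,281) and amber bottle (443,280). I'll segment these colours and triangulate from both views.

```bash
cat > h.py <<'E'
import numpy as np,cv2
from cell import bot
P={n:bot.camera_params(n) for n in("top","scene")}
def f(p): return 240/np.tan(np.radians(p["vertical_fov"])/2)
def ray(n,uv,z):
    p=P[n];d=p["R"].T@np.array([(uv[0]-p["cx"])/f(p),(uv[1]-p["cy"])/f(p),1]);c=-p["R"].T@p["t"]
    return (c+d*(z-c[2])/d[2])
def proj(n,X):
    p=P[n];q=p["R"]@np.array(X)+p["t"];return f(p)*q[:2]/q[2]+[p["cx"],p["cy"]]
HUE={"red":(0,6),"blue":(105,125),"yellow":(22,33),"green":(50,80)}
def blob(im,col,uv,r):
    """largest blob of the colour near uv: mask"""
    h=cv2.cvtColor(im,cv2.COLOR_RGB2HSV);lo,hi=HUE[col]
    m=((h[...,0]>=lo)&(h[...,0]<=hi)|((col=="red")&(h[...,0]>174)))&(h[...,1]>130)&(h[...,2]>70)
    w=np.zeros_like(m);u,v=map(int,uv);w[max(v-r,0):v+r,max(u-r,0):u+r]=1
    n,l,st,c=cv2.connectedComponentsWithStats((m&w).astype(np.uint8))
    k=1+st[1:,4].argmax();return l==k,c[k],st[k,4]
E
python3 - <<'E'
from h import *
A={n:cv2.imread(f"pics/{n}0.png")[:,:,::-1].copy() for n in P}
T={"red":("red",(386,224),(311,296)),"blue":("blue",(446,227),(272,344)),"yellow":("yellow",(445,167),(331,377)),"amber":("red",(443,280),(225,314)),
"cw":("green",(388,170),(362,328)),"cb":("green",(388,281),(263,270))}
for k,(c,a,b) in T.items():
    m,ct,n=blob(A["top"],c,a,14); m2,cs,n2=blob(A["scene"],c,b,18)
    z=.082 if k[0]=="c" and k!="c" else .090
    print(k,ct.round(1),n,ray("top",ct,z).round(4),"| scene",cs.round(1),n2,ray("scene",cs,z).round(4), cv2.minAreaRect(np.argwhere(m)[:,::-1].astype(np.float32))[1:])
for c,a,b in(("green",(194,205),(418,195)),("yellow",(243,196),(408,230)),("red",(203,253),(376,187)),("blue",(252,245),(363,218))):
    for n,uv,r in(("top",a,30),("scene",b,32)):
        m,ct,N=blob(A[n],c,uv,r);pts=np.argwhere(m)[:,::-1].astype(np.float32)
        R=cv2.minAreaRect(pts);q=cv2.boxPoints(R)
        h=cv2.convexHull(pts)[:,0]; 
        q=cv2.approxPolyDP(cv2.convexHull(pts),4,True)[:,0]
        W=np.array([ray(n,x,.034)[:2] for x in q]); 
        print(c,n,N,len(q),W.mean(0).round(4),[round(float(x),3) for x in np.linalg.norm(W-np.roll(W,1,0),axis=1)], np.degrees(np.arctan2(*(W[1]-W[0])[::-1])).round(1))
S=np.hstack([cv2.resize(A["top"][145:315,350:520],None,fx=3.5,fy=3.5,interpolation=2)]);cv2.imwrite("pics/crop1.png",S[:,:,::-1])
E
```

```text
red [386.  223.5] 125 [ 0.5447 -0.0916  0.09  ] | scene [310.5 295.1] 189 [ 0.5481 -0.0943  0.09  ] ((12.0, 12.0), 90.0)
blue [446.  225.6] 129 [ 0.5439 -0.1821  0.09  ] | scene [271.9 343.9] 208 [ 0.547  -0.1849  0.09  ] ((11.0, 12.0), 90.0)
yellow [445.2 166.9] 137 [ 0.634  -0.1798  0.09  ] | scene [330.4 377.7] 243 [ 0.6378 -0.1828  0.09  ] ((12.0, 12.0), 90.0)
amber [445.4 279.1] 196 [ 0.4631 -0.1823  0.09  ] | scene [225.3 316.1] 250 [ 0.4676 -0.1856  0.09  ] ((14.0, 15.0), 90.0)
cw [388.4 167.9] 286 [ 0.6319 -0.0941  0.082 ] | scene [362.  326.4] 369 [ 0.6332 -0.0942  0.082 ] ((16.842138290405273, 16.966894149780273), 86.42366790771484)
cb [387.9 279.6] 311 [ 0.4602 -0.0969  0.082 ] | scene [261.  272.9] 289 [ 0.4614 -0.0975  0.082 ] ((17.0, 17.0), 90.0)
green top 2034 4 [0.5721 0.2162] [0.074, 0.072, 0.07, 0.07] 100.7
green scene 1123 4 [0.5735 0.2136] [0.07, 0.074, 0.066, 0.067] -80.4
yellow top 2119 4 [0.5897 0.138 ] [0.072, 0.071, 0.072, 0.071] 102.2
yellow scene 1639 4 [0.5939 0.1328] [0.07, 0.083, 0.069, 0.083] -76.2
red top 2165 4 [0.4945 0.1987] [0.072, 0.074, 0.071, 0.071] 102.9
red scene 1254 4 [0.4987 0.1927] [0.07, 0.086, 0.073, 0.074] -74.3
blue top 2070 4 [0.5124 0.1211] [0.073, 0.072, 0.071, 0.069] 101.9
blue scene 1472 4 [0.5168 0.1139] [0.07, 0.079, 0.064, 0.08] -76.5
```

View pics/crop1.png

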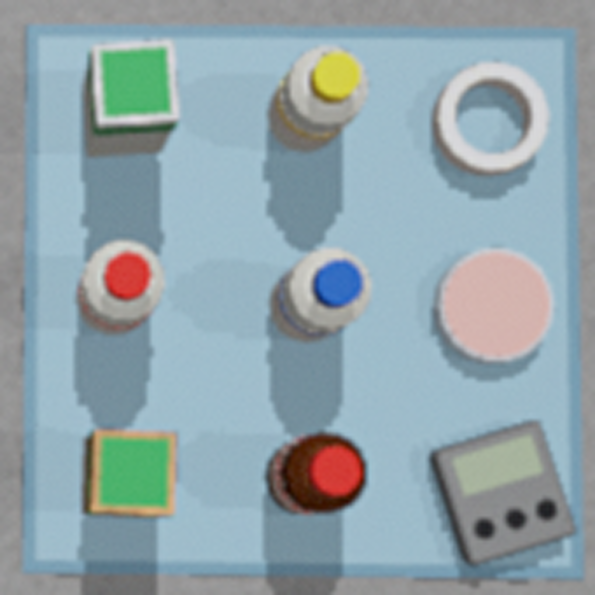

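The enlarged crop confirms which item is which: cw top-left, red mid-left, yellow and blue in the middle column, brown and amber along the bottom. The top-camera estimates are consistent, so I'll use them. Next I square the tool to the world axes.

>>> move_arm(
  series=[
    [[0,0,0],[0,0,-7.6],0.85],
    [[0,0,0],[0,0,-7.6],0.85],
    [[0,0,0],[0,0,0],0.85],
  ],
  grip_force=40,
)

```text
time: 0.4
tcp_pos: [0.1634, 0.6029, 0.2446]
tool_rot: [-0.0, -0.0, 1.0, -0.001]
contact_force: [0.1, -0.5, 0.2]
grip_width: 0.0726
```

>>> move_arm(
  series=[
    [[-21,-38,4],[0,0,0],0.85],
    [[-21,-38,4],[0,0,0],0.85],
    [[-21,-38,4],[0,0,0],0.85],
    [[-21,-38,4],[0,0,0],0.85],
    [[-21,-38,4],[0,0,0],0.85],
    [[-21,-38,4],[0,0,0],0.85],
    [[-21,-38,4],[0,0,0],0.85],
    [[-21,-38,4],[0,0,0],0.85],
    [[-21,-38,4],[0,0,0],0.85],
    [[-21,-38,4],[0,0,0],0.85],
    [[-21,-38,4],[0,0,0],0.85],
    [[-21,-38,4],[0,0,0],0.85],
  ],
)

```text
time: 1.6
tcp_pos: [0.4162, 0.1456, 0.1971]
tool_rot: [0.0, 0.001, 1.0, 0.0]
contact_force: [0.9, 0.4, 0.4]
grip_width: 0.0723
```

>>> move_arm(
  series=[
    [[-21,-38,4],[0,0,0],0.85],
    [[-21,-38,4],[0,0,0],0.85],
    [[-21,-38,4],[0,0,0],0.85],
    [[-21,-38,4],[0,0,0],0.85],
    [[-21,-38,4],[0,0,0],0.85],
    [[-21,-38,4],[0,0,0],0.85],
    [[0,0,0],[0,0,0],0.85],
    [[0,0,0],[0,0,0],0.85],
  ],
)

```text
time: 2.4
tcp_pos: [0.5417, -0.0812, 0.1727]
tool_rot: [-0.001, 0.002, 1.0, 0.0]
contact_force: [-0.4, 0.3, -0.6]
grip_width: 0.0726
```

>>> move_arm(
  series=[
    [[-3.5,-11,0],[0,0,0],0.85],
    [[0,0,20],[0,0,0],0.85],
    [[0,0,20],[0,0,0],0.85],
    [[0,0,10],[0,0,0],0.85],
    [[0,0,0],[0,0,0],0.85],
  ],
)

```text
time: 2.9
tcp_pos: [0.544, -0.0907, 0.1216]
tool_rot: [-0.002, -0.001, 1.0, 0.0]
contact_force: [-0.9, 0.0, -0.1]
grip_width: 0.0727
```

```bash
python3 - <<'E'
from h import *
a=bot.read_camera("top")[60:330,250:520];b=bot.read_camera("scene")[180:450,150:420]
cv2.imwrite("pics/r1.png",cv2.resize(np.hstack([a,b]),None,fx=1.48,fy=1.48,interpolation=2)[:,:,::-1]);print(bot.sense()["tcp_pos"])
E
```

```text
[ 0.54562944 -0.09133259  0.12392654]
```

View pics/r1.png

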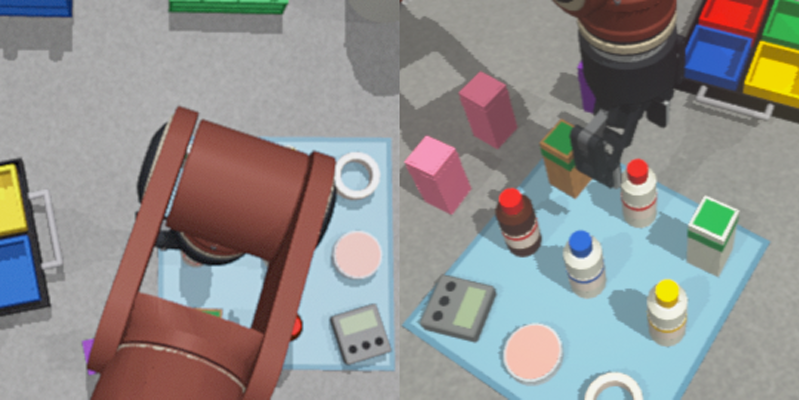

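```bash
python3 - <<'E'
from h import *
for X in [(.5456,-.0913,.124),(.5456,-.0913,.110),(.545,-.092,.092),(.5456,-.0913-.036,.110),(.5456,-.0913+.036,.110)]:
    print(X,((proj("scene",X)-[150,180])*1.48+[400,0]).round())
E
```

```text
(0.5456, -0.0913, 0.124) [636. 147.]
(0.5456, -0.0913, 0.11) [636. 156.]
(0.545, -0.092, 0.092) [636. 166.]
(0.5456, -0.1273, 0.11) [615. 184.]
(0.5456, -0.05530000000000001, 0.11) [657. 129.]
```

In the scene crop the near fingertip is at (612,183) and the far one at (660,125). Both match the predicted projection, so the fingers straddle the red cap at (637,170) and I can descend and grip.

>>> move_arm(
  series=[
    [[0,0,15],[0,0,0],0.85],
    [[0,0,20],[0,0,0],0.85],
    [[0,0,20],[0,0,0],0.85],
    [[0,0,12],[0,0,0],0.85],
    [[0,0,6],[0,0,0],0.85],
    [[0,0,0],[0,0,0],0.85],
    [[0,0,0],[0,0,0],0.3],
    [[0,0,0],[0,0,0],0.3],
    [[0,0,0],[0,0,0],0.2],
    [[0,0,0],[0,0,0],0.2],
    [[0,0,0],[0,0,0],0.2],
  ],
)

```text
time: 4.1
tcp_pos: [0.5464, -0.0918, 0.0516]
tool_rot: [0.001, -0.0, 1.0, -0.0]
contact_force: [-0.8, 1.1, 4.8]
grip_width: 0.0346
```

>>> move_arm(
  series=[
    [[0,0,-8],[0,0,0],0.2],
    [[0,0,-18],[0,0,0],0.2],
    [[0,0,-25],[0,0,0],0.2],
    [[0,0,-30],[0,0,0],0.2],
    [[0,0,-25],[0,0,0],0.2],
    [[0,0,-8],[0,0,0],0.2],
    [[0,5,0],[0,0,0],0.2],
    [[2,15,0],[0,0,0],0.2],
    [[5,25,0],[0,0,0],0.2],
    [[5,30,0],[0,0,0],0.2],
    [[5,30,0],[0,0,0],0.2],
    [[5,30,0],[0,0,0],0.2],
  ],
)

```text
time: 5.3
tcp_pos: [0.5212, 0.0455, 0.1617]
tool_rot: [-0.002, -0.0, 1.0, 0.0]
contact_force: [0.2, -0.0, -0.7]
grip_width: 0.0349
```

>>> move_arm(
  series=[
    [[5,30,0],[0,0,0],0.2],
    [[5,30,0],[0,0,0],0.2],
    [[5,30,0],[0,0,0],0.2],
    [[5,30,0],[0,0,0],0.2],
    [[5,20,0],[0,0,0],0.2],
    [[5,12,0],[0,0,0],0.2],
    [[0,4,0],[0,0,0],0.2],
    [[0,0,0],[0,0,0],0.2],
    [[0,0,0],[0,0,0],0.2],
  ],
)

```text
time: 6.2
tcp_pos: [0.4932, 0.1988, 0.1639]
tool_rot: [-0.0, 0.0, 1.0, -0.0]
contact_force: [0.6, 0.4, -0.7]
grip_width: 0.0352
```

```bash
python3 - <<'E'
from h import *
b=bot.read_camera("scene")[60:400,150:550]
cv2.imwrite("pics/r2.png",cv2.resize(b,None,fx=1.5,fy=1.5,interpolation=2)[:,:,::-1]);print(bot.sense()["tcp_pos"])
E
```

```text
[0.49341204 0.19864348 0.16412299]
```

View pics/r2.png

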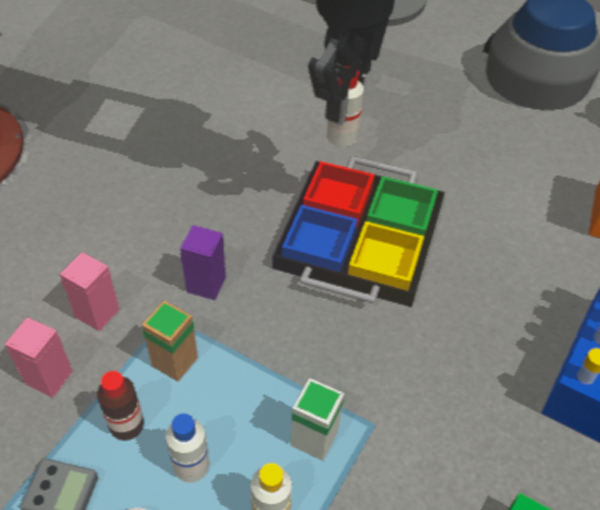

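The red bottle is held upright, with its base at (343,140), over the red bay at (340,188). I'll lower it.

>>> move_arm(
  series=[
    [[0,0,12],[0,0,0],0.2],
    [[0,0,22],[0,0,0],0.2],
    [[0,0,25],[0,0,0],0.2],
    [[0,0,20],[0,0,0],0.2],
    [[0,0,12],[0,0,0],0.2],
    [[0,0,6],[0,0,0],0.2],
    [[0,0,3],[0,0,0],0.2],
    [[0,0,2],[0,0,0],0.2],
    [[0,0,0],[0,0,0],0.2],
    [[0,0,0],[0,0,0],0.2],
  ],
)

```text
time: 7.25
tcp_pos: [0.4939, 0.1995, 0.0632]
tool_rot: [0.001, -0.0, 1.0, 0.0]
contact_force: [0.3, -0.4, -0.9]
grip_width: 0.0345
```

>>> move_arm(
  series=[
    [[0,0,1],[0,0,0],0.2],
    [[0,0,1],[0,0,0],0.2],
    [[0,0,1],[0,0,0],0.2],
    [[0,0,0],[0,0,0],0.2],
  ],
)

```text
time: 7.65
tcp_pos: [0.4935, 0.1994, 0.0596]
tool_rot: [0.0, -0.0, 1.0, 0.0]
contact_force: [-0.3, 0.3, 0.5]
grip_width: 0.0344
```

>>> move_arm(
  series=[
    [[0,0,1],[0,0,0],0.2],
    [[0,0,0],[0,0,0],0.2],
    [[0,0,0],[0,0,0],0.45],
    [[0,0,0],[0,0,0],0.65],
    [[0,0,0],[0,0,0],0.65],
    [[0,0,-5],[0,0,0],0.65],
    [[0,0,-20],[0,0,0],0.65],
    [[0,0,-35],[0,0,0],0.65],
    [[0,0,-40],[0,0,0],0.65],
    [[-2,-15,-5],[0,0,0],0.85],
    [[-4,-30,0],[0,0,0],0.85],
    [[-5,-40,0],[0,0,0],0.85],
  ],
)

```text
time: 8.85
tcp_pos: [0.5044, 0.1141, 0.1638]
tool_rot: [0.001, -0.002, 1.0, 0.0]
contact_force: [0.9, 0.0, 0.6]
grip_width: 0.0727
```

>>> move_arm(
  series=[
    [[-6,-45,0],[0,0,0],0.85],
    [[-6,-45,0],[0,0,0],0.85],
    [[-6,-45,0],[0,0,0],0.85],
    [[-6,-45,0],[0,0,0],0.85],
    [[-6,-45,0],[0,0,0],0.85],
    [[-6,-40,0],[0,0,0],0.85],
    [[-5,-25,0],[0,0,0],0.85],
    [[0,-6,0],[0,0,0],0.85],
    [[0,0,0],[0,0,0],0.85],
    [[0,0,0],[0,0,0],0.85],
  ],
)

```text
time: 9.85
tcp_pos: [0.545, -0.1807, 0.1628]
tool_rot: [-0.0, -0.0, 1.0, 0.0]
contact_force: [-0.2, 1.2, 0.2]
grip_width: 0.0727
```

```bash
python3 - <<'E'
from h import *
a=bot.read_camera("top")[150:320,150:320];b=bot.read_camera("scene")[150:420,150:450]
cv2.imwrite("pics/r3.png",np.hstack([cv2.resize(a,(360,360),interpolation=2),cv2.resize(b,(400,360),interpolation=2)])[:,:,::-1]);s=bot.sense();print(s["tcp_pos"],s["time"])
E
```

```text
[ 0.54524254 -0.18027627  0.16308832] 9.95
```

View pics/r3.png

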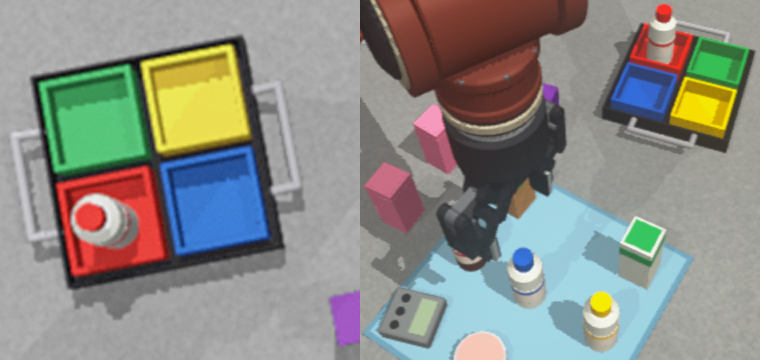

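Red stands upright in its bay; in the top crop its base is near (115,225), at the middle of the bay. Next I grasp blue.

>>> move_arm(
  series=[
    [[1,-2,10],[0,0,0],0.85],
    [[0,0,25],[0,0,0],0.85],
    [[0,0,25],[0,0,0],0.85],
    [[0,0,22],[0,0,0],0.85],
    [[0,0,18],[0,0,0],0.85],
    [[0,0,12],[0,0,0],0.85],
    [[0,0,0],[0,0,0],0.85],
    [[0,0,0],[0,0,0],0.3],
    [[0,0,0],[0,0,0],0.2],
    [[0,0,0],[0,0,0],0.2],
    [[0,0,0],[0,0,0],0.2],
    [[0,0,0],[0,0,0],0.2],
  ],
)

```text
time: 11.15
tcp_pos: [0.5455, -0.184, 0.0528]
tool_rot: [0.001, -0.0, 1.0, -0.0]
contact_force: [-0.4, 2.0, 6.1]
grip_width: 0.0349
```

>>> move_arm(
  series=[
    [[0,0,-8],[0,0,0],0.2],
    [[0,0,-18],[0,0,0],0.2],
    [[0,0,-25],[0,0,0],0.2],
    [[0,0,-30],[0,0,0],0.2],
    [[0,0,-22],[0,0,0],0.2],
    [[0,0,-8],[0,0,0],0.2],
    [[0,5,0],[0,0,0],0.2],
    [[2,15,0],[0,0,0],0.2],
    [[3,25,0],[0,0,0],0.2],
    [[3,30,0],[0,0,0],0.2],
    [[3,30,0],[0,0,0],0.2],
    [[4,30,0],[0,0,0],0.2],
  ],
)

```text
time: 12.35
tcp_pos: [0.5276, -0.0462, 0.1598]
tool_rot: [-0.002, -0.0, 1.0, 0.001]
contact_force: [-0.3, 0.5, -0.7]
grip_width: 0.0349
```

>>> move_arm(
  series=[
    [[4,30,0],[0,0,0],0.2],
    [[4,30,0],[0,0,0],0.2],
    [[3,30,0],[0,0,0],0.2],
    [[3,30,0],[0,0,0],0.2],
    [[3,25,0],[0,0,0],0.2],
    [[1,16,0],[0,0,0],0.2],
    [[0,6,0],[0,0,0],0.2],
    [[0,3,0],[0,0,0],0.2],
    [[0,0,0],[0,0,0],0.2],
    [[0,0,0],[0,0,0],0.2],
  ],
)

```text
time: 13.35
tcp_pos: [0.5112, 0.1208, 0.1619]
tool_rot: [-0.0, 0.0, 1.0, -0.0]
contact_force: [-0.1, 0.4, -0.4]
grip_width: 0.0347
```

>>> move_arm(
  series=[
    [[0,0,12],[0,0,0],0.2],
    [[0,0,22],[0,0,0],0.2],
    [[0,0,25],[0,0,0],0.2],
    [[0,0,20],[0,0,0],0.2],
    [[0,0,12],[0,0,0],0.2],
    [[0,0,4],[0,0,0],0.2],
    [[0,0,2],[0,0,0],0.2],
    [[0,0,1],[0,0,0],0.2],
    [[0,0,1],[0,0,0],0.2],
    [[0,0,1],[0,0,0],0.2],
    [[0,0,0],[0,0,0],0.2],
    [[0,0,0],[0,0,0],0.2],
  ],
)

```text
time: 14.55
tcp_pos: [0.5115, 0.1214, 0.0626]
tool_rot: [0.0, -0.0, 1.0, 0.0]
contact_force: [0.2, -0.0, -0.8]
grip_width: 0.035
```

>>> move_arm(
  series=[
    [[0,0,1],[0,0,0],0.2],
    [[0,0,1],[0,0,0],0.2],
    [[0,0,0.5],[0,0,0],0.2],
    [[0,0,0],[0,0,0],0.2],
    [[0,0,0],[0,0,0],0.45],
    [[0,0,0],[0,0,0],0.65],
    [[0,0,0],[0,0,0],0.65],
    [[0,0,-5],[0,0,0],0.65],
    [[0,0,-20],[0,0,0],0.65],
    [[0,0,-35],[0,0,0],0.65],
    [[0,0,-40],[0,0,0],0.65],
    [[-4,-10,-3],[0,0,0],0.85],
  ],
)

```text
time: 15.75
tcp_pos: [0.5187, 0.1122, 0.1696]
tool_rot: [0.006, -0.001, 1.0, 0.001]
contact_force: [0.9, 0.4, 0.9]
grip_width: 0.0685
```

>>> move_arm(
  series=[
    [[-10,-25,0],[0,0,0],0.85],
    [[-15,-36,0],[0,0,0],0.85],
    [[-16,-40,0],[0,0,0],0.85],
    [[-16,-40,0],[0,0,0],0.85],
    [[-16,-40,0],[0,0,0],0.85],
    [[-16,-40,0],[0,0,0],0.85],
    [[-15,-36,0],[0,0,0],0.85],
    [[-11,-25,0],[0,0,0],0.85],
    [[-4,-10,0],[0,0,0],0.85],
    [[0,0,0],[0,0,0],0.85],
    [[0,0,0],[0,0,0],0.85],
  ],
)

```text
time: 16.85
tcp_pos: [0.6339, -0.1796, 0.1622]
tool_rot: [-0.001, -0.0, 1.0, 0.0]
contact_force: [0.2, 0.9, -0.4]
grip_width: 0.0722
```

```bash
python3 - <<'E'
from h import *
a=bot.read_camera("top")[150:320,150:320];b=bot.read_camera("scene")[150:420,150:450]
cv2.imwrite("pics/r4.png",np.hstack([cv2.resize(a,(360,360),interpolation=2),cv2.resize(b,(400,360),interpolation=2)])[:,:,::-1]);s=bot.sense();print(s["tcp_pos"],s["time"])
E
```

```text
[ 0.63402138 -0.17916356  0.16259703] 16.95
```

View pics/r4.png

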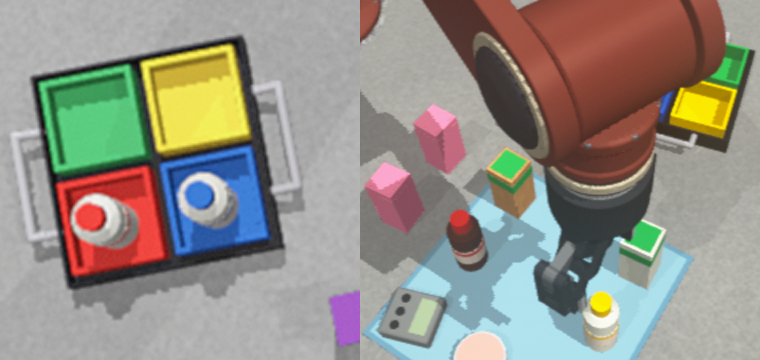

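Blue stands in its bay (crop 210,205). The look-alikes haven't moved. Next I grasp yellow.

>>> move_arm(
  series=[
    [[0,-1,10],[0,0,0],0.85],
    [[0,0,25],[0,0,0],0.85],
    [[0,0,25],[0,0,0],0.85],
    [[0,0,22],[0,0,0],0.85],
    [[0,0,18],[0,0,0],0.85],
    [[0,0,11],[0,0,0],0.85],
    [[0,0,0],[0,0,0],0.85],
    [[0,0,0],[0,0,0],0.3],
    [[0,0,0],[0,0,0],0.2],
    [[0,0,0],[0,0,0],0.2],
    [[0,0,0],[0,0,0],0.2],
    [[0,0,0],[0,0,0],0.2],
  ],
)

```text
time: 18.15
tcp_pos: [0.6355, -0.1819, 0.0536]
tool_rot: [0.001, -0.0, 1.0, -0.0]
contact_force: [0.0, 1.4, 6.0]
grip_width: 0.0348
```

>>> move_arm(
  series=[
    [[0,0,-8],[0,0,0],0.2],
    [[0,0,-18],[0,0,0],0.2],
    [[0,0,-25],[0,0,0],0.2],
    [[0,0,-30],[0,0,0],0.2],
    [[0,0,-22],[0,0,0],0.2],
    [[0,0,-8],[0,0,0],0.2],
    [[0,5,0],[0,0,0],0.2],
    [[2,15,0],[0,0,0],0.2],
    [[4,25,0],[0,0,0],0.2],
    [[5,30,0],[0,0,0],0.2],
    [[5,30,0],[0,0,0],0.2],
    [[5,30,0],[0,0,0],0.2],
  ],
)

```text
time: 19.35
tcp_pos: [0.6114, -0.0441, 0.1602]
tool_rot: [-0.002, -0.0, 1.0, 0.001]
contact_force: [-0.1, 0.9, -0.3]
grip_width: 0.0348
```

>>> move_arm(
  series=[
    [[5,30,0],[0,0,0],0.2],
    [[5,30,0],[0,0,0],0.2],
    [[5,30,0],[0,0,0],0.2],
    [[4,30,0],[0,0,0],0.2],
    [[3,28,0],[0,0,0],0.2],
    [[2,20,0],[0,0,0],0.2],
    [[1,12,0],[0,0,0],0.2],
    [[0,5,0],[0,0,0],0.2],
    [[0,0,0],[0,0,0],0.2],
    [[0,0,0],[0,0,0],0.2],
  ],
)

```text
time: 20.35
tcp_pos: [0.5882, 0.1378, 0.1624]
tool_rot: [-0.0, 0.0, 1.0, -0.0]
contact_force: [-0.1, -0.3, -1.1]
grip_width: 0.0344
```

>>> move_arm(
  series=[
    [[0,0,12],[0,0,0],0.2],
    [[0,0,22],[0,0,0],0.2],
    [[0,0,25],[0,0,0],0.2],
    [[0,0,20],[0,0,0],0.2],
    [[0,0,12],[0,0,0],0.2],
    [[0,0,4],[0,0,0],0.2],
    [[0,0,2],[0,0,0],0.2],
    [[0,0,1],[0,0,0],0.2],
    [[0,0,1],[0,0,0],0.2],
    [[0,0,1],[0,0,0],0.2],
    [[0,0,0],[0,0,0],0.2],
    [[0,0,0],[0,0,0],0.2],
  ],
)

```text
time: 21.55
tcp_pos: [0.5884, 0.1385, 0.0631]
tool_rot: [0.0, -0.0, 1.0, 0.0]
contact_force: [1.1, 0.0, -0.4]
grip_width: 0.035
```

>>> move_arm(
  series=[
    [[0,0,1],[0,0,0],0.2],
    [[0,0,0.5],[0,0,0],0.2],
    [[0,0,0],[0,0,0],0.2],
    [[0,0,0],[0,0,0],0.2],
  ],
)

```text
time: 21.95
tcp_pos: [0.5885, 0.1384, 0.0616]
tool_rot: [0.0, -0.0, 1.0, 0.0]
contact_force: [-0.3, 0.8, 1.7]
grip_width: 0.0347
```

>>> move_arm(
  series=[
    [[0,0,0.5],[0,0,0],0.2],
    [[0,0,0],[0,0,0],0.45],
    [[0,0,0],[0,0,0],0.65],
    [[0,0,0],[0,0,0],0.65],
    [[0,0,-5],[0,0,0],0.65],
    [[0,0,-20],[0,0,0],0.65],
    [[0,0,-35],[0,0,0],0.65],
    [[0,0,-40],[0,0,0],0.65],
    [[-2,-10,-2],[0,0,0],0.85],
    [[-5,-25,0],[0,0,0],0.85],
    [[-7,-35,0],[0,0,0],0.85],
    [[-7,-40,0],[0,0,0],0.85],
  ],
)

```text
time: 23.15
tcp_pos: [0.6093, 0.0278, 0.1628]
tool_rot: [0.0, -0.001, 1.0, 0.0]
contact_force: [0.4, 0.4, 0.2]
grip_width: 0.0724
```

>>> move_arm(
  series=[
    [[-7,-40,0],[0,0,0],0.85],
    [[-7,-40,0],[0,0,0],0.85],
    [[-5,-28,0],[0,0,0],0.85],
    [[-3,-14,0],[0,0,0],0.85],
    [[0,0,0],[0,0,0],0.85],
    [[0,0,0],[0,0,0],0.85],
    [[0,0,0],[0,0,0],0.85],
  ],
)

```text
time: 23.85
tcp_pos: [0.6312, -0.0921, 0.1626]
tool_rot: [-0.0, -0.001, 1.0, 0.0]
contact_force: [-0.5, 0.5, -0.3]
grip_width: 0.0727
```

```bash
python3 - <<'E'
from h import *
a=bot.read_camera("top")[150:320,150:320];b=bot.read_camera("scene")[150:420,180:480]
cv2.imwrite("pics/r5.png",np.hstack([cv2.resize(a,(360,360),interpolation=2),cv2.resize(b,(400,360),interpolation=2)])[:,:,::-1]);s=bot.sense();print(s["tcp_pos"],s["time"])
E
```

```text
[ 0.63126786 -0.0921515   0.16277791] 23.95
```

View pics/r5.png

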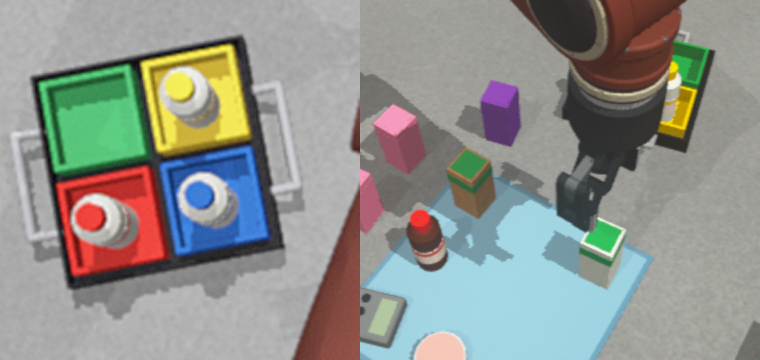

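Yellow stands in its bay (crop 190,100). The gripper is above the white carton, whose top is at (604,237). I'll grasp the carton.

>>> move_arm(
  series=[
    [[-1,-2,10],[0,0,0],0.85],
    [[0,0,25],[0,0,0],0.85],
    [[0,0,25],[0,0,0],0.85],
    [[0,0,22],[0,0,0],0.85],
    [[0,0,18],[0,0,0],0.85],
    [[0,0,12],[0,0,0],0.85],
    [[0,0,0],[0,0,0],0.85],
    [[0,0,0],[0,0,0],0.3],
    [[0,0,0],[0,0,0],0.2],
    [[0,0,0],[0,0,0],0.2],
    [[0,0,0],[0,0,0],0.2],
    [[0,0,0],[0,0,0],0.2],
  ],
)

```text
time: 25.15
tcp_pos: [0.6336, -0.0958, 0.0526]
tool_rot: [0.001, -0.0, 1.0, -0.0]
contact_force: [-1.4, 0.9, 5.5]
grip_width: 0.0361
```

>>> move_arm(
  series=[
    [[0,0,-8],[0,0,0],0.2],
    [[0,0,-20],[0,0,0],0.2],
    [[0,0,-30],[0,0,0],0.2],
    [[0,0,-32],[0,0,0],0.2],
    [[0,0,-25],[0,0,0],0.2],
    [[0,0,-10],[0,0,0],0.2],
    [[0,5,0],[0,0,0],0.2],
    [[2,15,0],[0,0,0],0.2],
    [[5,25,0],[0,0,0],0.2],
    [[6,30,0],[0,0,0],0.2],
    [[6,30,0],[0,0,0],0.2],
    [[6,30,0],[0,0,0],0.2],
  ],
)

```text
time: 26.35
tcp_pos: [0.6052, 0.0417, 0.1728]
tool_rot: [-0.002, -0.0, 1.0, 0.0]
contact_force: [-1.0, 0.6, -1.7]
grip_width: 0.036
```

>>> move_arm(
  series=[
    [[6,30,0],[0,0,0],0.2],
    [[6,30,0],[0,0,0],0.2],
    [[6,30,0],[0,0,0],0.2],
    [[6,30,0],[0,0,0],0.2],
    [[5,25,0],[0,0,0],0.2],
    [[4,18,0],[0,0,0],0.2],
    [[2,10,0],[0,0,0],0.2],
    [[0,4,0],[0,0,0],0.2],
    [[0,0,0],[0,0,0],0.2],
    [[0,0,0],[0,0,0],0.2],
  ],
)

```text
time: 27.35
tcp_pos: [0.5722, 0.2158, 0.1753]
tool_rot: [-0.0, 0.0, 1.0, -0.0]
contact_force: [0.0, -0.3, -2.2]
grip_width: 0.0358
```

>>> move_arm(
  series=[
    [[0,0,12],[0,0,0],0.2],
    [[0,0,24],[0,0,0],0.2],
    [[0,0,28],[0,0,0],0.2],
    [[0,0,24],[0,0,0],0.2],
    [[0,0,14],[0,0,0],0.2],
    [[0,0,5],[0,0,0],0.2],
    [[0,0,2],[0,0,0],0.2],
    [[0,0,1],[0,0,0],0.2],
    [[0,0,1],[0,0,0],0.2],
    [[0,0,1],[0,0,0],0.2],
    [[0,0,0],[0,0,0],0.2],
    [[0,0,0],[0,0,0],0.2],
  ],
)

```text
time: 28.55
tcp_pos: [0.5724, 0.2165, 0.0642]
tool_rot: [0.0, -0.0, 1.0, 0.0]
contact_force: [-0.0, 0.1, -0.8]
grip_width: 0.0355
```

>>> move_arm(
  series=[
    [[0,0,1],[0,0,0],0.2],
    [[0,0,0.5],[0,0,0],0.2],
    [[0,0,0],[0,0,0],0.2],
    [[0,0,0],[0,0,0],0.2],
  ],
)

```text
time: 28.95
tcp_pos: [0.5722, 0.2164, 0.0622]
tool_rot: [-0.0, -0.0, 1.0, -0.0]
contact_force: [-0.0, -0.0, -1.7]
grip_width: 0.0358
```

>>> move_arm(
  series=[
    [[0,0,1],[0,0,0],0.2],
    [[0,0,0.5],[0,0,0],0.2],
    [[0,0,0],[0,0,0],0.2],
    [[0,0,0],[0,0,0],0.45],
    [[0,0,0],[0,0,0],0.65],
    [[0,0,0],[0,0,0],0.65],
    [[0,0,-5],[0,0,0],0.65],
    [[0,0,-20],[0,0,0],0.65],
    [[0,0,-35],[0,0,0],0.65],
    [[0,0,-45],[0,0,0],0.65],
    [[5,15,-10],[0,0,0],0.65],
    [[15,30,0],[0,0,0],0.65],
  ],
)

```text
time: 30.15
tcp_pos: [0.555, 0.2614, 0.1804]
tool_rot: [0.004, 0.001, 1.0, 0.001]
contact_force: [-0.7, -0.3, -1.2]
grip_width: 0.0554
```

>>> move_arm(
  series=[
    [[20,35,0],[0,0,0],0.65],
    [[20,35,0],[0,0,0],0.65],
    [[20,35,0],[0,0,0],0.65],
    [[20,35,0],[0,0,0],0.65],
    [[20,35,0],[0,0,0],0.65],
    [[20,35,0],[0,0,0],0.65],
    [[20,35,0],[0,0,0],0.65],
    [[10,15,0],[0,0,0],0.65],
    [[0,0,0],[0,0,0],0.65],
    [[0,0,0],[0,0,0],0.65],
  ],
)

```text
time: 31.15
tcp_pos: [0.4022, 0.5209, 0.1755]
tool_rot: [0.0, -0.0, 1.0, -0.001]
contact_force: [0.6, -0.8, 0.5]
grip_width: 0.0559
```

```bash
python3 - <<'E'
from h import *
a=bot.read_camera("top");b=bot.read_camera("scene")
cv2.imwrite("pics/r6.png",np.hstack([cv2.resize(a[150:320,150:320],(400,400),interpolation=2),cv2.resize(b[150:370,210:430],(400,400),interpolation=2)])[:,:,::-1]);s=bot.sense();print(s["tcp_pos"],s["time"],s["contact_force"])
B={"green":(.5721,.2162),"yellow":(.5897,.138),"red":(.4945,.1987),"blue":(.5124,.1211)}
for c,xy in B.items():
    if c=="green": continue
    u=proj("top",(*xy,.100));m,ct,n=blob(a,c,u,8);m2,c2,n2=blob(b,c,proj("scene",(*xy,.1)),8)
    print(c,n,"top err mm",((ray("top",ct,.1)[:2]-xy)*1e3).round(1),"scene",((ray("scene",c2,.1)[:2]-xy)*1e3).round(1))
print("carton pred top px",proj("top",(.5721,.2162,.09)),"amber,brown now:")
for c,z,t,s0 in(("red",.09,(445,279),(.4631,-.1823)),("green",.082,(388,280),(.4602,-.0969))):
    m,ct,n=blob(a,c,t,14);print(((ray("top",ct,z)[:2]-s0)*1e3).round(1))
E
```

```text
[0.40286186 0.52021851 0.17560812] 31.25 [-0.74151033 -0.49053114 -0.35423949]
yellow 132 top err mm [-2.6  0.8] scene [ 0.8 -2.7]
red 139 top err mm [-2.  -0.3] scene [ 0.9 -3.4]
blue 125 top err mm [-2.3  0.3] scene [ 1.4 -2.8]
carton pred top px [184.69922896 200.25721397] amber,brown now:
[ 0.  -0.1]
[0.1 0. ]
```

View pics/r6.png

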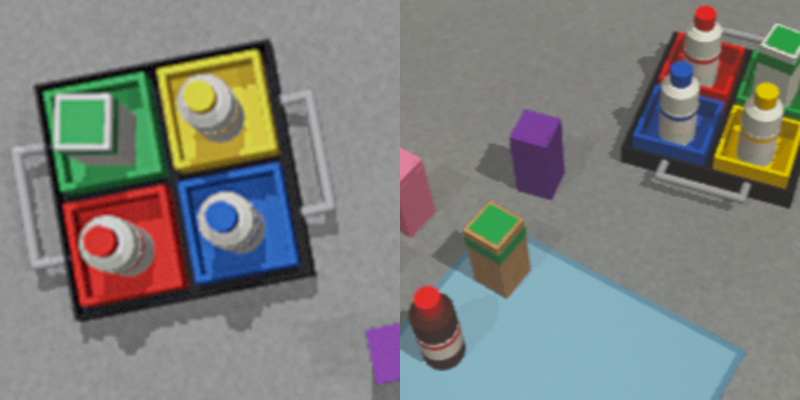

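All four items stand upright in the right bays. The carton's top is at px (185,202), against a predicted (184.7,200.3). The look-alikes are unmoved, so I'm handing in.

```bash
python3 -c "
from cell import bot
print(bot.sign_off())"
```

```text
the job is handed in; nothing more can be done
None
```

I packed the caddy and handed the job in at about 31 s of robot time. The red, blue and yellow bottles and the white carton are each in their matching bay. Each was lowered to its estimated floor height before release, then let go with the gripper clear. The sign-off reports no verdict.

**Placement:** In the last pictures all four stand upright. The caps are within about 4 mm of the bay centres in both views, and the white carton's top is within 2 pixels of where it was predicted.

**Look-alikes:** The amber bottle and brown carton moved by 0.1 mm or less, as measured from the top camera.

**Disagreements:** The two cameras differed by about 3–5 mm on the cap positions and up to about 8 mm on the bay centres. I used the top camera, and the difference is well inside the 20 mm tolerance. The force readings at set-down were within noise, so contact with the bay floor was not clearly felt. I judged it from tool height and the pictures.

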